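Line up the specimen jars and snap the cap on

TASK

Nudge the three small specimen jars back until each stands upright against the low aluminium rail, so that they form a straight row. Then take the small black cap and press it straight down onto the open jar's neck until it clicks past the catches and is fully home, and keep pressing it down firmly (10 N or more): finish while still pressing, without letting up. Keep the row in place, tip no jar over and leave the other things on the bench where they are.

Things in the scene. Friction and masses are not known exactly. Their poses are not given: they have to be found in the camera images.
- cap_mid (a point): the small loose black snap cap, open side down on the table: a round cup 53 mm across and 24 mm high, 30 g. Bore: 42.4 mm at a lip 3 mm high at the open rim, 48 mm above the lip, 20 mm deep. The point is its centre, 12 mm above its underside; z axis is up through its closed top.
- jar_mouth (a point): centre of the top of the open jar's white neck, 72 mm above the jar's underside; z axis up. Neck 40 mm across, its top 4 mm tapered to 34 mm. The cap drops loosely over it, stops on sprung catches with its rim about 8 mm below this point, needs about 10 to 15 N of straight push to pass them, then clicks down onto the neck. Fully home, the cap's centre is 8 mm and its rim 20 mm below this point.
- open_jar_mid (a point): the open jar: the same clear jar, white neck, no cap, 72 mm high, body 62 mm across up to 40 mm height, shoulder at 46 mm, 0.22 to 0.34 kg, loose. Four small catches stick out of the neck 60 mm above its underside, to a circle 46 mm across. The point is on its axis 38 mm above its underside; z axis is up.
- capped_jar_a_mid (a point): closed clear sample jar holding shells, body 62 mm across, with its black cap already on; 76 mm high in all (body to 46 mm, cap 53 mm across above 50 mm), 0.22 to 0.34 kg, loose on the table. The point is on its axis 38 mm above its underside; z axis is up.
- capped_jar_b_mid (a point): closed clear sample jar holding shells, body 62 mm across, with its black cap already on; 76 mm high in all (body to 46 mm, cap 53 mm across above 50 mm), 0.22 to 0.34 kg, loose on the table. The point is on its axis 38 mm above its underside; z axis is up.
- rail_face (a point): middle of the front face (the side towards the robot) of the low aluminium stop rail fixed to the table: 400 mm long along this point's y axis, 20 mm deep, 24 mm high. Its x axis points level out of the back of the rail, away from the robot. The point is 12 mm above the table. A jar touching the rail has its axis 31 mm in front (x = -31 mm). The jars stand in front of it, 110 to 140 mm apart.
- wide_lid: plain black jar lid, 84 mm across, 16 mm high, lying flat on the table; it is the wrong lid (too wide) and stays where it is. It and the small cap lie on opposite sides of the jars, either way round. Origin: centre of its underside.
- tall_jar: wide clear jar with a black lid, 98 mm across, 118 mm high, standing behind the rail; leave alone. Origin: centre of its underside.
- caliper: cream plastic caliper lying flat, 160 mm long (its x axis), up to 8 mm high, jaws to its -y side; leave alone. Origin: mid-length, underside.
- pencil: orange pencil, 185 mm long (its x axis), 7 mm thick, between robot and jars; leave alone. Origin: mid-length, underside.
- marker: white marker pen with a black cap, 130 mm long (its x axis), 14 mm thick, between robot and jars; leave alone. Origin: mid-length, underside.
- forceps: steel forceps lying flat, 133 mm long (its x axis), 6 mm high; leave alone. Origin: near mid-length, underside.
Not all that is in view belongs to the job. What is shaped like the part that bears capped_jar_b_mid but brown is not meant. What is shaped like the part that bears cap_mid but white is not meant.

How it is judged:
By the outcome, as a careful person would: the job done as asked, in the order asked, and still so for the second after the job is handed in, while the arm keeps its last pose, push and grip.
It also fails if it takes over 72 s, if anything falls off the work surface, if the arm or the gripper's body presses on something with over 40 N, if the wrist force passes 120 N, or if a joint passes its speed limit or range.

ROBOT

A 6-joint arm with a two-finger parallel gripper is mounted at the origin on the work surface. World frame = base frame: x ahead of the robot, y to its left, z up, the work surface at z = 0. Lengths are in m, angles in degrees, forces in N, time in s.
With the tool pointing down it reaches from about 0.4 to 0.825 m from the base axis. Payload 7 kg.
Tool frame: the origin (TCP) lies on the centre line of the jaws, within the pads' length; the fingertips stand 11 mm ahead of it and the grasp point (between the pads) lies 8 mm behind it; z points along the fingers, y is the line along which they close (so a half turn about z gives the same grasp; the last joint's range is limited). The gripper opens to 88 mm and grips with 3 to 60 N. Pads are 19 mm wide; open, the fingers measure 130 mm over their backs; the gripper's body (78 mm by 193 mm) begins 47 mm behind the grasp point.
Start: joints at [-55.227, 20.546, 0.682, 0, -70.136, -16.507], TCP at [0.212, -0.641, 0.238] pointing down, gripper open.
Joint ranges: [-176.03, 176.03], [-82.01, 121.73], [-58.28, 71.71], [-173.87, 95.51], [-174.79, -0.11], [-173.66, 173.66]. Speed limits (degrees/s): [136.94, 136.94, 172.46, 180, 180, 180].

INTERFACE

Orientations are given as [roll, pitch, yaw] about the fixed x, y, z axes, in that order (R = Rz(yaw) Ry(pitch) Rx(roll)).
In Python, from plant import r, capture, camera_model, job gives the robot as it stands.
- The arm moves only by the tool drive_tool, never from a script. Its argument "increments" is a list that holds one entry, the list of rows, each a list of 5 numbers: the gripper's target within -1 to 1 (fully open at 1, half-way at 0, shut at -1), then the shift along the tool's x, y, z scaled (see below), then the turn about the tool's z scaled (see below). In form: [[[gripper, tx, ty, tz, roll], ...]]. A call has 1 to 5 rows; each row is the pose to reach, as a shift and turn from the pose commanded when the call began, along the tool's axes at that moment, turning the shorter way round; what a row does not reach only later rows make up. The controller multiplies each number of a shift by 120 mm and each number of a turn by 360 degrees. A row lasts 1/8 s, in which the tool goes at most 62.5 mm and 10.7 degrees, less where a joint would pass 70% of its speed; a pose out of reach is approached as far as the arm can. A call with a number of a shift or a turn outside -1 to 1 is refused whole. A call with a gripper value outside its range is refused whole. The fingers move at their own pace and stop on an object; "squeeze" is the grip in N (left out, the last holds). Time passes only in rows, so rows that repeat a pose let the fingers close. It gives the time, the measured TCP pose, the force, the opening and the grip force at its end, in the units of the state.
- r.get_state(): the state, without advancing time (a new reading comes with each control period).
- capture(name): name is "side" or "top"; returns the picture (400x640x3 uint8, red, green, blue); there is no depth.
- camera_model(name): a dict with "camera_matrix" (3x3 intrinsics, pixels), "rvec" (rotation vector, rad) and "tvec" (3), from world to camera coordinates, as OpenCV has them. Camera axes: x right, y down, z forward; pixel columns grow to the right and rows downward; lengths in m; the calibration is good to about 2 mm. A picture is of the moment at which its call begins. camera_model takes no time and is no camera call.
- job.close_job(): hands the job in; it is judged then, once.
The state is a dict: "time_s": time; "joints": joint angles; "qd": joint speeds; "joint_torque": joint torques, N m; "tcp_pos": TCP position; "eef_rot": TCP orientation; "contact_force": force on the tool from outside, world axes, zero at the start; "moment": the same for the moment, N m; "gripper_width": finger opening in m; "gripper_force": force on a finger pad.
Only numpy, scipy, OpenCV 4.12 (cv2) and the standard library are available. Lean on these libraries where they do the work, as an engineer would, in place of code of your own. Each camera call takes 0.05 s, during which the arm holds its last target. There are 200 camera calls.

## Working session

There is one attempt and no reset: what is moved stays moved. The work goes in short steps, Python scripts to look and compute and a tool call to move; the robot and the scene stay as the last step left them, time stands still between calls to the robot, and variables do not carry over. Pictures are saved under pics/ and viewed, at most 10 in all, crops included, and the job is handed in when it is done.

Besides the shell and the picture viewer there is one more tool, called after "Request:" by a JSON object that holds its "name" and its "arguments". drive_tool: Moves the arm, as the interface text tells. Its arguments: {"type":"object","properties":{"increments":{"type":"array"},"squeeze":{"type":"number"}},"required":["increments"]}

```bash
mkdir -p pics
python3 - <<'E'
from plant import r,capture,camera_model,job
import cv2
for n in("top","side"):
    cv2.imwrite(f"pics/{n}0.png",capture(n)[:,:,::-1]); m=camera_model(n); print(n,m)
print(r.get_state())
E
```

```text
top {'camera_matrix': array([[443.97295463,   0.        , 326.05226461],
       [  0.        , 443.97295463, 196.88206638],
       [  0.        ,   0.        ,   1.        ]]), 'rvec': array([ 2.17876197, -2.14747702,  0.10653115]), 'tvec': array([0.00633587, 0.58411796, 1.15442404])}
side {'camera_matrix': array([[404.02902264,   0.        , 316.33836685],
       [  0.        , 404.02902264, 196.52258739],
       [  0.        ,   0.        ,   1.        ]]), 'rvec': array([ 0.71044788, -2.66136059,  1.04727311]), 'tvec': array([0.47927926, 0.25468431, 0.97544061])}
{'time_s': 0.1, 'joints': array([-5.52268980e+01,  2.05873293e+01,  6.40984931e-01, -1.56429563e-02,
       -7.01365233e+01, -1.65090469e+01]), 'qd': array([-0.01747199, -0.03097016,  0.14389407,  0.08695109, -0.04203865,
        0.04057106]), 'joint_torque': array([-2.06292149e-03, -5.84162807e+01,  2.93750113e+01,  7.01550543e+00,
        1.00937078e-02, -5.97693202e-05]), 'tcp_pos': array([ 0.21140894, -0.64061495,  0.23673788]), 'eef_rot': array([ 1.79916369e+02, -9.45003576e-03, -1.61741264e+02]), 'contact_force': array([-0.12560457, -0.12907613, -0.08737349]), 'moment': array([-0.01134659,  0.01804625, -0.00702548]), 'gripper_force': 0.0, 'gripper_width': 0.08783201895137477}
```

View pics/top0.png

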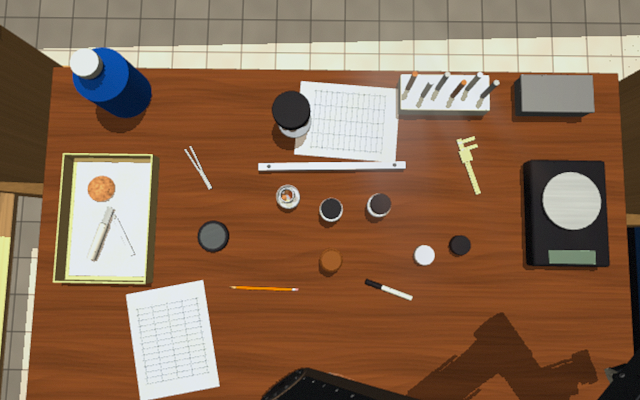

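View pics/side0.png

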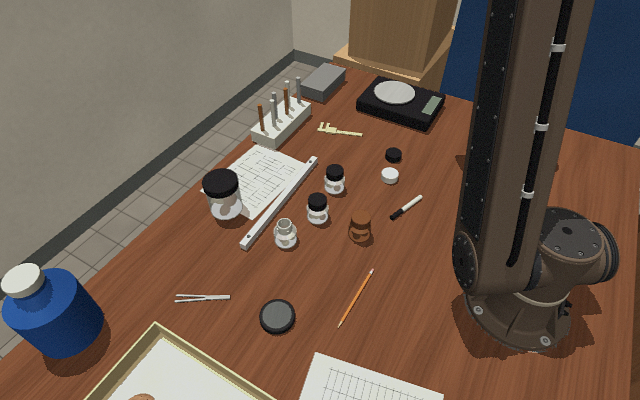

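The top view shows the open jar at about (288,197), the capped jars at (331,209) and (378,205), and the small black cap at (459,245). The rail runs from (259,168) to (405,165). The white cap at (424,255) and the brown jar at (331,261) are decoys. The side view agrees: open jar (285,233), capped jars (317,208) and (335,179), cap (393,155).

```bash
cat > h.py <<'E'
import numpy as np,cv2
from plant import r,capture,camera_model,job
def ray(n,uv,z):
    m=camera_model(n);K=m["camera_matrix"];R=cv2.Rodrigues(np.array(m["rvec"]))[0];t=np.array(m["tvec"])
    d=R.T@np.linalg.inv(K)@[uv[0],uv[1],1.];c=-R.T@t
    return (c+d*(z-c[2])/d[2]).round(4)
def proj(n,p):
    m=camera_model(n);return cv2.projectPoints(np.array(p,float).reshape(-1,3),np.array(m["rvec"]),np.array(m["tvec"]),m["camera_matrix"],None)[0][:,0]
def dark(im,th=60):
    g=im.max(2);k,l,s,c=cv2.connectedComponentsWithStats((g<th).astype(np.uint8))
    return [(c[i].round(1),s[i].tolist()) for i in range(1,k) if 60<s[i][4]<1500]
E
python3 - <<'E'
from h import *
t=cv2.imread("pics/top0.png");s=cv2.imread("pics/side0.png")
for n,im in(("top",t),("side",s)):
    print(n)
    for c,b in dark(im):print(c,b,ray(n,c,.076),ray(n,c,.024))
a=cv2.resize(t[155:275,250:480],None,fx=3.4,fy=3.4,interpolation=cv2.INTER_CUBIC)
cv2.imwrite("pics/tc.png",a)
a=cv2.resize(s[140:255,235:415],None,fx=4.4,fy=4.4,interpolation=cv2.INTER_CUBIC)
cv2.imwrite("pics/sc.png",a)
# rail ends top face front edge
print("rail",ray("top",(258.5,171.5),.024),ray("top",(405,168.5),.024))
E
```

```text
top
[127.8 101.1] [93, 69, 59, 50, 1092] [0.8258 0.541  0.076 ] [0.8427 0.5656 0.024 ]
[536.5 106.4] [514, 78, 75, 39, 478] [ 0.825  -0.5327  0.076 ] [ 0.8418 -0.5573  0.024 ]
[290.8 110.3] [272, 91, 38, 39, 1154] [0.8064 0.1103 0.076 ] [0.8223 0.1151 0.024 ]
[330.8 208.4] [322, 199, 19, 20, 288] [0.5497 0.0018 0.076 ] [0.5539 0.0017 0.024 ]
[215.  236.9] [198, 221, 31, 31, 221] [0.4726 0.2959 0.076 ] [0.4733 0.3092 0.024 ]
[459.1 244.9] [449, 236, 21, 19, 327] [ 0.4616 -0.3245  0.076 ] [ 0.4617 -0.3396  0.024 ]
[372.7 283.9] [365, 279, 17, 10, 89] [ 0.3608 -0.1061  0.076 ] [ 0.3564 -0.1112  0.024 ]
side
[562.9  21.3] [553, 0, 21, 44, 536] [ 0.1217 -1.5188  0.076 ] [ 0.1185 -1.6577  0.024 ]
[549.1  87. ] [537, 52, 26, 72, 817] [ 0.0882 -0.9021  0.076 ] [ 0.0829 -1.0015  0.024 ]
[333.2  86. ] [323, 71, 22, 30, 180] [ 0.78   -0.5177  0.076 ] [ 0.8189 -0.5926  0.024 ]
[533.8 160.3] [524, 130, 22, 63, 644] [ 0.0636 -0.4541  0.076 ] [ 0.0567 -0.5249  0.024 ]
[392.9 154.9] [385, 148, 17, 15, 205] [ 0.439  -0.2683  0.076 ] [ 0.4561 -0.3272  0.024 ]
[334.3 172.1] [326, 164, 18, 17, 247] [ 0.
[... 186 characters left out ...]
.076 ] [ 0.5676 -0.0285  0.024 ]
[518.8 232. ] [505, 197, 27, 71, 677] [ 0.047  -0.1509  0.076 ] [ 0.0391 -0.2023  0.024 ]
[396.3 214.2] [390, 209, 14, 11, 75] [ 0.3392 -0.0522  0.076 ] [ 0.3499 -0.0973  0.024 ]
[555.2 219.7] [539, 208, 47, 35, 577] [-0.0267 -0.2397  0.076 ] [-0.0394 -0.2968  0.024 ]
[566.8 230.3] [562, 227, 11, 8, 63] [-0.0575 -0.217   0.076 ] [-0.0722 -0.2726  0.024 ]
[ 88.4 308.2] [70, 281, 34, 53, 747] [0.8214 0.536  0.076 ] [0.8629 0.5285 0.024 ]
[277.5 320.1] [259, 299, 36, 36, 364] [0.4457 0.3523 0.076 ] [0.4632 0.3331 0.024 ]
[555.8 315.6] [542, 299, 31, 40, 394] [-0.0683  0.0453  0.076 ] [-0.0837  0.0064  0.024 ]
rail [0.6512 0.1986 0.024 ] [ 0.6648 -0.1973  0.024 ]
```

View pics/tc.png

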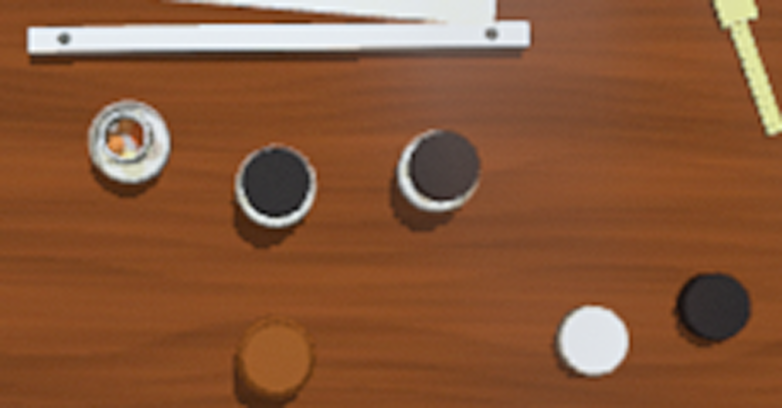

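View pics/sc.png

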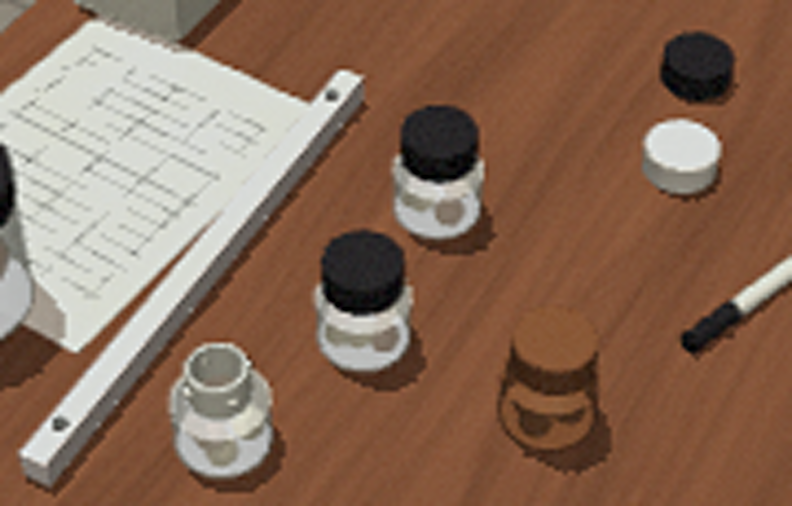

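The crops show the neck mouth at about (287.8,195) in top and (284.8,223) in side. The cap tops, rail holes and small cap are also clear in both views. Next I'll triangulate them and check against the known heights.

```bash
cat >> h.py <<'E'
def tri(a,b):
    P=[]
    for n in("top","side"):
        m=camera_model(n);P.append(m["camera_matrix"]@np.c_[cv2.Rodrigues(np.array(m["rvec"]))[0],np.array(m["tvec"])])
    X=cv2.triangulatePoints(P[0],P[1],np.array(a,float),np.array(b,float))[:,0];return (X[:3]/X[3]).round(4)
def rel(target,yaw):
    s=r.get_state();p=np.array(s["tcp_pos"]);w=np.radians(s["eef_rot"][2]);d=np.array(target)-p
    x=np.array([np.cos(w),np.sin(w)]);y=np.array([np.sin(w),-np.cos(w)])
    dy=(yaw-s["eef_rot"][2]+180)%360-180
    print("rel", (np.array([d[:2]@x,d[:2]@y,-d[2]])/.12).round(4),"turn",round(-dy/360,4))
E
python3 - <<'E'
from h import *
T=lambda x,y:(250+(x+.5)/3.4-.5,155+(y+.5)/3.4-.5)
S=lambda x,y:(235+(x+.5)/4.4-.5,140+(y+.5)/4.4-.5)
for n,z,a,b in [("open",.072,(128,136),(219,366)),("A",.076,(277,180),(363,256)),("B",.076,(444,166),(440,131)),("cap",.024,(714,306),(697,56)),("white",.024,(593,341),(682,143)),("hole1",.024,(64,38),(60,424)),("hole2",.024,(491,34),(332,96)),("brown",.076,(277,357),(555,338))]:
    print(n,z,tri(T(*a),S(*b)),ray("top",T(*a),z),ray("side",S(*b),z))
print("rail front top",ray("top",T(29,50),.024),ray("top",T(529,44),.024))
print("rail front bot",ray("top",T(29,54),.0),ray("top",T(529,48),.0))
rel((.50,0,.10),-178)
E
```

```text
open 0.072 [0.584  0.1147 0.0687] [0.584  0.1145 0.072 ] [0.582  0.1167 0.072 ]
A 0.076 [0.5511 0.0007 0.076 ] [0.5518 0.001  0.076 ] [5.504e-01 4.000e-04 7.600e-02]
B 0.076 [ 0.5638 -0.1251  0.0744] [ 0.5642 -0.1247  0.076 ] [ 0.5625 -0.1238  0.076 ]
cap 0.024 [ 0.462  -0.342   0.0213] [ 0.4624 -0.3411  0.024 ] [ 0.4606 -0.3391  0.024 ]
white 0.024 [ 0.4338 -0.2467  0.0242] [ 0.4339 -0.2467  0.024 ] [ 0.4336 -0.247   0.024 ]
hole1 0.024 [0.6666 0.1718 0.0235] [0.6671 0.1721 0.024 ] [0.6655 0.1718 0.024 ]
hole2 0.024 [ 0.6746 -0.1682  0.0227] [ 0.675  -0.1677  0.024 ] [ 0.673  -0.1673  0.024 ]
brown 0.076 [ 0.419  -0.001   0.0726] [ 0.4197 -0.0008  0.076 ] [0.4173 0.0014 0.076 ]
rail front top [0.6571 0.1997 0.024 ] [ 0.6673 -0.1979  0.024 ]
rail front bot [0.6578 0.2035 0.    ] [ 0.6683 -0.202   0.    ]
rel [-3.9564  4.3162  1.1395] turn 0.0452
```

Request:
{"name": "drive_tool", "arguments": {"increments": [[[-0.32, -0.5, 0.5, 0, 0.025], [-0.32, -1, 1, 0, 0.0468], [-0.32, -1, 1, 0, 0.0468], [-0.32, -1, 1, 0, 0.0468]]]}}

```text
time_s: 0.6
tcp_pos: [0.289, -0.4871, 0.238]
eef_rot: [-180.0, 0.0, -178.4]
contact_force: [0.2, -0.7, 1.1]
gripper_width: 0.0533
gripper_force: 0.0
```

Request:
{"name": "drive_tool", "arguments": {"increments": [[[-0.32, -0.3, 0.5, 0.2, 0], [-0.32, -0.6, 0.95, 0.3, 0], [-0.32, -0.65, 1, 0.4, 0], [-0.32, -0.65, 1, 0.4, 0]]]}}

```text
time_s: 1.1
tcp_pos: [0.363, -0.3665, 0.1885]
eef_rot: [179.9, -0.1, -178.5]
contact_force: [0.2, 0.5, -0.0]
gripper_width: 0.0301
gripper_force: 0.0
```

Request:
{"name": "drive_tool", "arguments": {"increments": [[[-0.32, -0.3, 0.5, 0.2, 0], [-0.32, -0.6, 0.95, 0.3, 0], [-0.32, -0.65, 1, 0.4, 0], [-0.32, -0.65, 1, 0.4, 0]]]}}

```text
time_s: 1.6
tcp_pos: [0.4381, -0.2454, 0.1408]
eef_rot: [180.0, -0.1, -178.5]
contact_force: [-0.2, -0.3, 0.5]
gripper_width: 0.0301
gripper_force: 0.0
```

```bash
python3 -c "
from h import *
rel((.509,-.1255,.12),-178.6)"
```

```text
rel [-0.6168  0.9835  0.1733] turn 0.0003
```

Request:
{"name": "drive_tool", "arguments": {"increments": [[[-0.32, -0.4, 0.5, 0.1, 0], [-0.32, -0.615, 0.98, 0.17, 0], [-0.32, -0.615, 0.98, 0.17, 0], [-0.32, -0.615, 0.98, 0.5, 0], [-0.32, -0.615, 0.98, 0.895, 0]]]}}

```text
time_s: 2.22
tcp_pos: [0.5099, -0.1274, 0.0346]
eef_rot: [180.0, 0.2, -178.6]
contact_force: [0.7, 0.1, -0.4]
gripper_width: 0.0298
gripper_force: 0.0
```

Request:
{"name": "drive_tool", "arguments": {"increments": [[[-0.32, -0.08, 0, 0, 0], [-0.32, -0.13, 0, 0, 0], [-0.32, -0.18, 0, 0, 0], [-0.32, -0.23, 0, 0, 0], [-0.32, -0.28, 0, 0, 0]]]}}

```text
time_s: 2.85
tcp_pos: [0.5428, -0.1255, 0.035]
eef_rot: [180.0, 0.0, -178.6]
contact_force: [-2.1, -0.1, 2.5]
gripper_width: 0.03
gripper_force: 1.3
```

Request:
{"name": "drive_tool", "arguments": {"increments": [[[-0.32, -0.06, 0, 0, 0], [-0.32, -0.12, 0, 0, 0], [-0.32, -0.18, 0, 0, 0], [-0.32, -0.24, 0, 0, 0], [-0.32, -0.3, 0, 0, 0]]]}}

```text
time_s: 3.48
tcp_pos: [0.5788, -0.1245, 0.0341]
eef_rot: [-180.0, -0.0, -178.6]
contact_force: [-2.2, 0.5, 3.2]
gripper_width: 0.0297
gripper_force: 1.3
```

```bash
python3 -c "
from h import *
for i in range(2):print(r.get_state()['contact_force'])
im=capture('top')
cv2.imwrite('pics/t1.png',cv2.resize(im[130:280,230:480,::-1],None,fx=3.2,fy=3.2,interpolation=cv2.INTER_CUBIC))
rel((.5964,-.1222,.033),-178.6)"
```

```text
[-2.15421252  0.54850224  3.16562342]
[-2.15421252  0.54850224  3.16562342]
rel [-0.1373  0.0154  0.0098] turn 0.0001
```

View pics/t1.png

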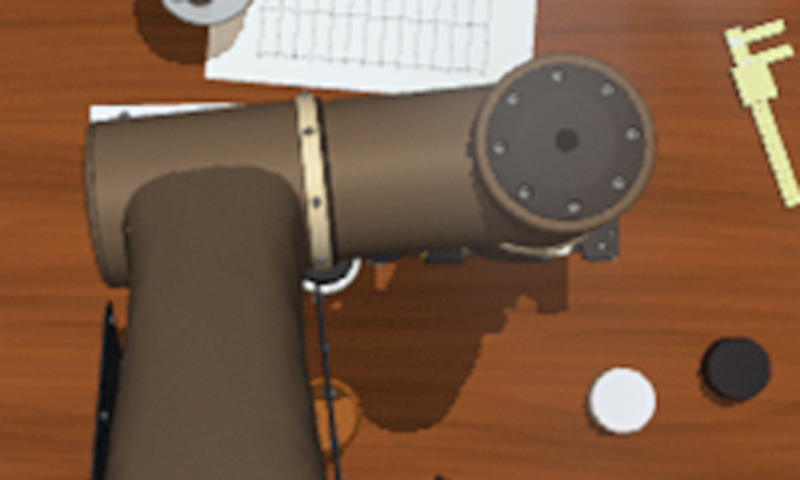

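The arm hides jar B in this view, so I'll go by force for the rest of this push.

Request:
{"name": "drive_tool", "arguments": {"increments": [[[-0.32, -0.03, 0, 0, 0], [-0.32, -0.06, 0, 0, 0], [-0.32, -0.09, 0, 0, 0], [-0.32, -0.11, 0, 0, 0]]]}}

```text
time_s: 4.03
tcp_pos: [0.5918, -0.1242, 0.0341]
eef_rot: [180.0, 0.0, -178.6]
contact_force: [-1.4, 1.4, -0.5]
gripper_width: 0.0295
gripper_force: 0.8
```

Request:
{"name": "drive_tool", "arguments": {"increments": [[[-0.32, -0.015, 0, 0, 0], [-0.32, -0.03, 0, 0, 0]]]}}

```text
time_s: 4.28
tcp_pos: [0.5952, -0.1241, 0.0341]
eef_rot: [180.0, 0.0, -178.6]
contact_force: [-1.0, 0.0, -0.1]
gripper_width: 0.0298
gripper_force: 0.7
```

Request:
{"name": "drive_tool", "arguments": {"increments": [[[-0.32, -0.01, 0, 0, 0], [-0.32, -0.02, 0, 0, 0]]]}}

```text
time_s: 4.53
tcp_pos: [0.5962, -0.1241, 0.0339]
eef_rot: [-180.0, -0.2, -178.6]
contact_force: [-6.7, 1.4, 4.0]
gripper_width: 0.0298
gripper_force: 3.4
```

Request:
{"name": "drive_tool", "arguments": {"increments": [[[-0.32, -0.01, 0, 0, 0], [-0.32, -0.02, 0, 0, 0]]]}}

```text
time_s: 4.78
tcp_pos: [0.5965, -0.1242, 0.0337]
eef_rot: [180.0, -0.4, -178.6]
contact_force: [-13.2, 1.3, 9.2]
gripper_width: 0.0296
gripper_force: 6.6
```

Jar B is on the rail: contact came at TCP x = 0.596, as predicted. Next I'll back off and go to jar A.

Request:
{"name": "drive_tool", "arguments": {"increments": [[[-0.32, 0.1, 0, 0, 0], [-0.32, 0.3, 0, 0, 0], [-0.32, 0.55, 0, -0.3, 0], [-0.32, 0.8, 0.2, -0.68, 0], [-0.32, 0.8, 0.6, -0.68, 0]]]}}

```text
time_s: 5.4
tcp_pos: [0.5031, -0.0543, 0.1196]
eef_rot: [179.9, 0.5, -178.7]
contact_force: [0.8, 0.4, -0.4]
gripper_width: 0.03
gripper_force: 0.0
```

```bash
python3 -c "
from h import *
rel((.500,-.0005,.034),-178.6)"
```

```text
rel [0.0158 0.4487 0.7134] turn -0.0003
```

Request:
{"name": "drive_tool", "arguments": {"increments": [[[-0.32, 0.016, 0.4, 0, 0], [-0.32, 0.016, 0.449, 0.1, 0], [-0.32, 0.016, 0.449, 0.4, 0], [-0.32, 0.016, 0.449, 0.713, 0], [-0.32, 0.016, 0.449, 0.713, 0]]]}}

```text
time_s: 6.02
tcp_pos: [0.4971, -0.0016, 0.028]
eef_rot: [-179.9, -0.3, -178.6]
contact_force: [-1.1, 0.4, 1.1]
gripper_width: 0.0295
gripper_force: 0.0
```

Request:
{"name": "drive_tool", "arguments": {"increments": [[[-0.32, -0.08, 0, 0, 0], [-0.32, -0.14, 0, 0, 0], [-0.32, -0.2, 0, 0, 0], [-0.32, -0.26, 0, 0, 0], [-0.32, -0.32, 0, 0, 0]]]}}

```text
time_s: 6.65
tcp_pos: [0.5377, 0.0003, 0.0304]
eef_rot: [180.0, 0.0, -178.6]
contact_force: [-2.6, -0.0, 2.4]
gripper_width: 0.0299
gripper_force: 1.3
```

Request:
{"name": "drive_tool", "arguments": {"increments": [[[-0.32, -0.06, 0, 0, 0], [-0.32, -0.12, 0, 0, 0], [-0.32, -0.18, 0, 0, 0], [-0.32, -0.24, 0, 0, 0], [-0.32, -0.3, 0, 0, 0]]]}}

```text
time_s: 7.28
tcp_pos: [0.5738, 0.0013, 0.0302]
eef_rot: [-180.0, -0.0, -178.6]
contact_force: [-2.2, 0.6, 2.6]
gripper_width: 0.03
gripper_force: 1.3
```

Request:
{"name": "drive_tool", "arguments": {"increments": [[[-0.32, -0.03, 0, 0, 0], [-0.32, -0.06, 0, 0, 0], [-0.32, -0.09, 0, 0, 0], [-0.32, -0.1, 0, 0, 0]]]}}

```text
time_s: 7.78
tcp_pos: [0.5855, 0.0016, 0.0301]
eef_rot: [180.0, 0.0, -178.6]
contact_force: [-1.8, 0.6, 2.1]
gripper_width: 0.0299
gripper_force: 1.2
```

Request:
{"name": "drive_tool", "arguments": {"increments": [[[-0.32, -0.02, 0, 0, 0], [-0.32, -0.04, 0, 0, 0], [-0.32, -0.05, 0, 0, 0]]]}}

```text
time_s: 8.15
tcp_pos: [0.5915, 0.0017, 0.0302]
eef_rot: [180.0, 0.0, -178.6]
contact_force: [-1.8, 0.4, 0.9]
gripper_width: 0.0299
gripper_force: 1.1
```

Request:
{"name": "drive_tool", "arguments": {"increments": [[[-0.32, -0.01, 0, 0, 0], [-0.32, -0.02, 0, 0, 0]]]}}

```text
time_s: 8.4
tcp_pos: [0.593, 0.0017, 0.0301]
eef_rot: [-180.0, -0.1, -178.6]
contact_force: [-6.7, 1.7, 4.6]
gripper_width: 0.03
gripper_force: 3.1
```

Request:
{"name": "drive_tool", "arguments": {"increments": [[[-0.32, -0.01, 0, 0, 0], [-0.32, -0.015, 0, 0, 0]]]}}

```text
time_s: 8.65
tcp_pos: [0.5932, 0.0016, 0.0299]
eef_rot: [-180.0, -0.2, -178.6]
contact_force: [-10.1, 2.5, 8.0]
gripper_width: 0.0299
gripper_force: 5.5
```

Jar A is on the rail (contact at 0.593, as predicted). Now the open jar.

Request:
{"name": "drive_tool", "arguments": {"increments": [[[-0.32, 0.1, 0, 0, 0], [-0.32, 0.3, 0, 0, 0], [-0.32, 0.52, 0, -0.3, 0], [-0.32, 0.56, 0.3, -0.7, 0], [-0.32, 0.56, 0.7, -0.7, 0]]]}}

```text
time_s: 9.28
tcp_pos: [0.5284, 0.0855, 0.1186]
eef_rot: [179.8, 0.5, -178.6]
contact_force: [2.1, 0.5, -0.7]
gripper_width: 0.0299
gripper_force: 0.0
```

```bash
python3 -c "
from h import *
rel((.528,.114,.034),-178.6)"
```

```text
rel [-0.0022  0.2373  0.7049] turn -0.0001
```

Request:
{"name": "drive_tool", "arguments": {"increments": [[[-0.32, 0, 0.236, 0, 0], [-0.32, 0, 0.236, 0.1, 0], [-0.32, 0, 0.236, 0.4, 0], [-0.32, 0, 0.236, 0.68, 0], [-0.32, 0, 0.236, 0.68, 0]]]}}

```text
time_s: 9.9
tcp_pos: [0.5237, 0.1107, 0.0302]
eef_rot: [-179.9, -0.3, -178.6]
contact_force: [-0.5, 0.2, 0.5]
gripper_width: 0.0294
gripper_force: 0.0
```

Request:
{"name": "drive_tool", "arguments": {"increments": [[[-0.32, -0.08, 0, 0, 0], [-0.32, -0.13, 0, 0, 0], [-0.32, -0.18, 0, 0, 0], [-0.32, -0.23, 0, 0, 0], [-0.32, -0.28, 0, 0, 0]]]}}

```text
time_s: 10.52
tcp_pos: [0.5594, 0.1133, 0.0328]
eef_rot: [180.0, -0.0, -178.6]
contact_force: [-2.6, -0.2, 1.5]
gripper_width: 0.03
gripper_force: 1.2
```

Request:
{"name": "drive_tool", "arguments": {"increments": [[[-0.32, -0.04, 0, 0, 0], [-0.32, -0.08, 0, 0, 0], [-0.32, -0.12, 0, 0, 0], [-0.32, -0.14, 0, 0, 0]]]}}

```text
time_s: 11.02
tcp_pos: [0.5762, 0.1137, 0.0325]
eef_rot: [-180.0, -0.0, -178.6]
contact_force: [-2.5, -0.6, 1.4]
gripper_width: 0.0297
gripper_force: 1.4
```

Request:
{"name": "drive_tool", "arguments": {"increments": [[[-0.32, -0.03, 0, 0, 0], [-0.32, -0.06, 0, 0, 0], [-0.32, -0.09, 0, 0, 0], [-0.32, -0.1, 0, 0, 0]]]}}

```text
time_s: 11.52
tcp_pos: [0.5882, 0.114, 0.0325]
eef_rot: [180.0, 0.0, -178.6]
contact_force: [-2.2, 0.0, 0.3]
gripper_width: 0.0296
gripper_force: 1.2
```

Request:
{"name": "drive_tool", "arguments": {"increments": [[[-0.32, -0.01, 0, 0, 0], [-0.32, -0.02, 0, 0, 0]]]}}

```text
time_s: 11.78
tcp_pos: [0.5902, 0.114, 0.0326]
eef_rot: [-180.0, -0.0, -178.6]
contact_force: [-4.4, 0.5, 1.8]
gripper_width: 0.03
gripper_force: 2.2
```

Request:
{"name": "drive_tool", "arguments": {"increments": [[[-0.32, -0.01, 0, 0, 0], [-0.32, -0.015, 0, 0, 0]]]}}

```text
time_s: 12.02
tcp_pos: [0.5905, 0.1138, 0.0324]
eef_rot: [-180.0, -0.2, -178.6]
contact_force: [-9.4, 1.1, 6.0]
gripper_width: 0.0297
gripper_force: 4.9
```

All three jars are on the rail. Next is the small cap.

Request:
{"name": "drive_tool", "arguments": {"increments": [[[-0.32, 0.1, 0, 0, 0], [-0.32, 0.3, 0, 0, 0], [-0.32, 0.5, 0, -0.3, 0], [-0.32, 0.6, -0.2, -0.7, 0], [0, 0.7, -0.6, -0.8, 0]]]}}

```text
time_s: 12.65
tcp_pos: [0.5117, 0.0411, 0.1321]
eef_rot: [179.9, 0.4, -178.4]
contact_force: [1.3, -0.8, -0.8]
gripper_width: 0.0357
gripper_force: 0.0
```

Request:
{"name": "drive_tool", "arguments": {"increments": [[[0.636, 0.1, -0.4, 0, 0], [0.636, 0.2, -0.8, 0, 0], [0.636, 0.2, -1, 0, 0], [0.636, 0.2, -1, 0, 0]]]}}

```text
time_s: 13.15
tcp_pos: [0.4888, -0.0819, 0.1289]
eef_rot: [180.0, 0.1, -178.7]
contact_force: [0.5, -0.1, -0.5]
gripper_width: 0.0707
gripper_force: 0.0
```

Request:
{"name": "drive_tool", "arguments": {"increments": [[[0.636, 0.1, -0.4, 0, 0], [0.636, 0.2, -0.8, 0, 0], [0.636, 0.2, -1, 0, 0], [0.636, 0.2, -1, 0, 0]]]}}

```text
time_s: 13.65
tcp_pos: [0.4681, -0.2018, 0.1286]
eef_rot: [-180.0, 0.0, -178.7]
contact_force: [0.1, -0.5, 0.0]
gripper_width: 0.0717
gripper_force: 0.0
```

```bash
python3 -c "
from h import *
rel((.462,-.341,.1),-88.6);print(r.get_state()['joints'])
for c in ('top','side'):
  im=capture(c);cv2.imwrite('pics/%s2.png'%c,im[:,:,::-1])
  for x,b in dark(im[:,:,::-1]):print(c,x,b[4],ray(c,x,.076),ray(c,x,.024))
"
```

```text
rel [ 0.0773 -1.1588  0.2383] turn -0.2502
[-1.20681972e+00  1.08716514e+01 -2.84869898e+01  1.30838790e-02
 -5.05965801e+01 -8.74879827e+01]
top [128.6 101.2] 974 [0.8256 0.5389 0.076 ] [0.8424 0.5634 0.024 ]
top [536.3 106.3] 466 [ 0.8253 -0.5322  0.076 ] [ 0.8421 -0.5568  0.024 ]
top [290.8 110.3] 1150 [0.8064 0.1103 0.076 ] [0.8223 0.1151 0.024 ]
top [330.9 178.1] 297 [0.6281 0.0026 0.076 ] [0.6359 0.0025 0.024 ]
top [442.1 249.5] 172 [ 0.4494 -0.2814  0.076 ] [ 0.4489 -0.2945  0.024 ]
top [214.9 236.8] 210 [0.4729 0.2961 0.076 ] [0.4736 0.3095 0.024 ]
top [634.9 295.3] 1411 [ 0.3429 -0.7605  0.076 ] [ 0.3376 -0.7956  0.024 ]
top [299.8 335.5] 883 [0.2316 0.0745 0.076 ] [0.2212 0.0777 0.024 ]
top [374.1 284. ] 81 [ 0.3607 -0.1096  0.076 ] [ 0.3562 -0.1149  0.024 ]
top [376.8 350.3] 620 [ 0.1991 -0.1169  0.076 ] [ 0.1872 -0.1224  0.024 ]
side [381.1   7.3] 116 [ 0.9122 -1.2546  0.076 ] [ 0.9596 -1.3765  0.024 ]
side [314.3 164.8] 236 [ 0.6244 -0.1114  0.076 ] [ 0.6533 -0.1603  0.024 ]
side [219.8 183.1] 854 [0.8193 0.0883 0.076 ] [0.8608 0.0522 0.024 ]
side [292.8 191.3] 277 [0.6216 0.0126 0.076 ] [ 0.6503 -0.0284  0.024 ]
side [395.9 214.1] 85 [ 0.3403 -0.052   0.076 ] [ 0.351  -0.0971  0.024 ]
side [605.7 280.6] 461 [-0.1544 -0.1036  0.076 ] [-0.1753 -0.152   0.024 ]
side [ 88.5 308.1] 737 [0.8214 0.5357 0.076 ] [0.8629 0.5282 0.024 ]
side [485.5 322.2] 234 [0.0588 0.1356 0.076 ] [0.0516 0.1026 0.024 ]
side [277.6 320.1] 364 [0.4455 0.3522 0.076 ] [0.463 0.333 0.024]
```

View pics/side2.png

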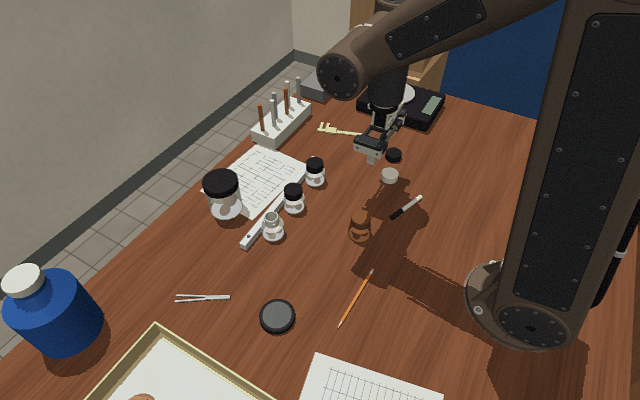

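The side view shows the three jars upright in a row on the rail, with the neck at about (272,218) and the caps at (293,191) and (314,165). The cap at (393,155) and the decoys are undisturbed.

Request:
{"name": "drive_tool", "arguments": {"increments": [[[0.636, 0.05, -0.45, 0, 0], [0.636, 0.077, -0.9, 0, 0], [0.636, 0.077, -1, 0.1, 0], [0.636, 0.077, -1, 0.1, 0]]]}}

```text
time_s: 14.25
tcp_pos: [0.4611, -0.3206, 0.1153]
eef_rot: [179.9, -0.1, -178.6]
contact_force: [-0.4, 0.1, -0.3]
gripper_width: 0.0716
gripper_force: 0.0
```

Request:
{"name": "drive_tool", "arguments": {"increments": [[[0.636, 0, -0.16, 0, -0.025], [0.636, 0, -0.16, 0, -0.05], [0.636, 0, -0.16, 0, -0.08], [0.636, 0, -0.16, 0, -0.11], [0.636, 0, -0.16, 0, -0.14]]]}}

```text
time_s: 14.88
tcp_pos: [0.4626, -0.3386, 0.1169]
eef_rot: [-180.0, 0.0, -127.9]
contact_force: [-0.9, 0.3, -0.4]
gripper_width: 0.0718
gripper_force: 0.0
```

Request:
{"name": "drive_tool", "arguments": {"increments": [[[0.636, 0, 0, 0, -0.03], [0.636, 0, 0, 0, -0.06], [0.636, 0, 0, 0, -0.09], [0.636, 0, 0, 0, -0.11], [0.636, 0, 0, 0, -0.11]]]}}

```text
time_s: 15.5
tcp_pos: [0.4626, -0.3388, 0.1169]
eef_rot: [-180.0, 0.0, -88.7]
contact_force: [0.5, -0.1, 0.4]
gripper_width: 0.0719
gripper_force: 0.0
```

```bash
python3 -c "
from h import *
rel((.462,-.341,.0155),-88.6);print(r.get_state()['joints'])"
```

```text
rel [0.0178 0.0055 0.8452] turn -0.0003
[-1.66852131e+01  1.72286770e+01 -2.14017779e+01 -8.05528452e-03
 -5.13542791e+01  1.79947813e+01]
```

Request:
{"name": "drive_tool", "arguments": {"increments": [[[0.636, 0.018, 0.005, 0.3, 0], [0.636, 0.018, 0.005, 0.6, 0], [0.636, 0.018, 0.005, 0.75, 0], [0.636, 0.018, 0.005, 0.82, 0], [0.636, 0.018, 0.005, 0.82, 0]]], "squeeze": 5}}

```text
time_s: 16.12
tcp_pos: [0.4617, -0.3421, 0.0182]
eef_rot: [180.0, 0.0, -88.8]
contact_force: [0.6, -0.6, 0.7]
gripper_width: 0.0717
gripper_force: 0.0
```

Request:
{"name": "drive_tool", "arguments": {"increments": [[[0.0, 0, 0, 0.02, 0], [0.0, 0, 0, 0.02, 0], [0.0, 0, 0, 0.02, 0], [0.0, 0, 0, 0.02, 0], [0.0, 0, 0, 0.02, 0]]], "squeeze": 5}}

```text
time_s: 16.75
tcp_pos: [0.4618, -0.3427, 0.0163]
eef_rot: [-180.0, -0.0, -88.8]
contact_force: [-0.4, 1.6, 5.9]
gripper_width: 0.0529
gripper_force: 5.0
```

Request:
{"name": "drive_tool", "arguments": {"increments": [[[0.636, 0, 0, -0.01, 0], [0.636, 0, 0, -0.01, 0], [0.636, 0, 0, -0.01, 0.025], [0.636, 0, 0, -0.01, 0.05], [0.636, 0, 0, -0.01, 0.08]]]}}

```text
time_s: 17.38
tcp_pos: [0.4614, -0.3426, 0.0168]
eef_rot: [180.0, -0.0, -117.8]
contact_force: [-0.2, 0.2, 0.2]
gripper_width: 0.0717
gripper_force: 0.0
```

Request:
{"name": "drive_tool", "arguments": {"increments": [[[0.636, 0, 0, 0, 0.03], [0.636, 0, 0, 0, 0.06], [0.636, 0, 0, 0, 0.09], [0.636, 0, 0, 0, 0.115], [0.636, 0, 0, 0, 0.14]]]}}

```text
time_s: 18.0
tcp_pos: [0.4614, -0.3426, 0.0168]
eef_rot: [180.0, -0.0, -168.2]
contact_force: [0.7, -0.3, -0.3]
gripper_width: 0.0719
gripper_force: 0.0
```

Request:
{"name": "drive_tool", "arguments": {"increments": [[[0.636, 0, 0, 0, 0.03], [0.636, 0, 0, 0, 0.03], [0.636, 0, 0, 0, 0.03]]]}}

```text
time_s: 18.38
tcp_pos: [0.4615, -0.3426, 0.0169]
eef_rot: [180.0, -0.0, -178.5]
contact_force: [0.5, -0.2, 0.6]
gripper_width: 0.0722
gripper_force: 0.0
```

Request:
{"name": "drive_tool", "arguments": {"increments": [[[0.0, 0, 0, 0, 0], [0.0, 0, 0, 0, 0], [0.0, 0, 0, 0, 0], [0.0, 0, 0, 0, 0], [0.0, 0, 0, 0, 0]]], "squeeze": 50}}

```text
time_s: 19.0
tcp_pos: [0.4615, -0.3426, 0.017]
eef_rot: [180.0, 0.0, -178.7]
contact_force: [0.2, -0.1, -0.2]
gripper_width: 0.0525
gripper_force: 50.0
```

The cap is held and centred, with its rim 17 mm below the TCP. I'll lift it, and while moving measure the neck in the earlier pictures.

Request:
{"name": "drive_tool", "arguments": {"increments": [[[0.0, 0, 0, -0.1, 0], [0.0, 0, 0, -0.4, 0], [0.0, 0, 0, -0.8, 0], [0.0, -0.1, 0.3, -1, 0], [0.0, -0.2, 0.7, -1, 0]]]}}

```text
time_s: 19.62
tcp_pos: [0.4853, -0.2582, 0.1404]
eef_rot: [-179.9, 0.3, -178.8]
contact_force: [0.1, 0.5, -1.0]
gripper_width: 0.0522
gripper_force: 50.0
```

Request:
{"name": "drive_tool", "arguments": {"increments": [[[0.0, -0.1, 0.4, -0.1, 0], [0.0, -0.3, 0.8, -0.2, 0], [0.0, -0.4, 1, -0.2, 0], [0.0, -0.4, 1, -0.2, 0]]]}}

```text
time_s: 20.12
tcp_pos: [0.5297, -0.1354, 0.162]
eef_rot: [180.0, 0.1, -178.5]
contact_force: [-0.5, -0.3, 0.1]
gripper_width: 0.0523
gripper_force: 50.0
```

Request:
{"name": "drive_tool", "arguments": {"increments": [[[0.0, -0.1, 0.4, 0, 0], [0.0, -0.3, 0.8, 0, 0], [0.0, -0.4, 1, 0, 0], [0.0, -0.4, 1, 0, 0]]]}}

```text
time_s: 20.62
tcp_pos: [0.5745, -0.0152, 0.161]
eef_rot: [-180.0, -0.0, -178.6]
contact_force: [-0.6, -0.5, 0.1]
gripper_width: 0.0526
gripper_force: 50.0
```

Run:
```python
from h import *
rel((.6271,.1147,.12),-178.6); s=r.get_state();print(s["tcp_pos"],s["gripper_width"],s["gripper_force"],s["contact_force"])
# compare predicted neck-top circle with stored images
P=[(.6271+.017*np.cos(a),.1147+.017*np.sin(a),.072) for a in np.linspace(0,2*np.pi,40)]
out=[]
for n in("top","side"):
    im=cv2.imread(f"pics/{n}2.png");q=proj(n,P);c=q.mean(0).astype(int)
    x0,y0=c-25; k=cv2.resize(im[y0:y0+50,x0:x0+50],None,fx=7.8,fy=7.8,interpolation=cv2.INTER_CUBIC)
    cv2.polylines(k,[(((q-[x0,y0]+.5)*7.8)-.5).astype(int)],True,(0,0,255),1);out.append(k)
cv2.imwrite("pics/neck.png",np.hstack(out))
```

```text
rel [-0.4644  1.0716  0.3417] turn -0.0
[ 0.57451167 -0.01521014  0.16100373] 0.052558497234439276 49.99998422781573 [-0.5733769  -0.54114627  0.1190844 ]
```

View pics/neck.png

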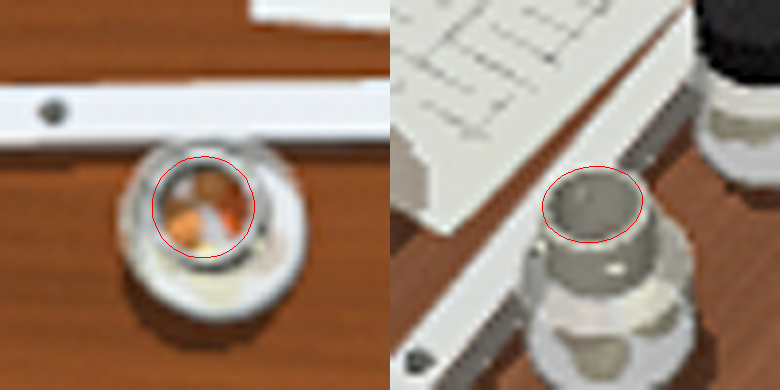

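The predicted neck circle matches both views to within about 1 mm: top (204,207), side (593,204) in the crop.

Request:
{"name": "drive_tool", "arguments": {"increments": [[[0.0, -0.2, 0.4, 0, 0], [0.0, -0.4, 0.8, 0, 0], [0.0, -0.46, 0.95, 0.1, 0], [0.0, -0.46, 0.95, 0.2, 0], [0.0, -0.46, 0.95, 0.2, 0]]]}}

```text
time_s: 21.25
tcp_pos: [0.6252, 0.0975, 0.1354]
eef_rot: [-179.9, -0.2, -178.8]
contact_force: [0.2, -0.7, -0.4]
gripper_width: 0.0524
gripper_force: 50.0
```

Request:
{"name": "drive_tool", "arguments": {"increments": [[[0.0, 0, 0.12, 0.1, 0], [0.0, 0, 0.12, 0.2, 0], [0.0, 0, 0.12, 0.25, 0], [0.0, 0, 0.12, 0.25, 0]]]}}

```text
time_s: 21.75
tcp_pos: [0.626, 0.1133, 0.1063]
eef_rot: [-180.0, -0.1, -178.7]
contact_force: [-1.5, 0.3, -0.0]
gripper_width: 0.0521
gripper_force: 50.0
```

Run:
```python
from h import *
rel((.6268,.1147,.090),-178.6); s=r.get_state();print(s["tcp_pos"],s["contact_force"],s["moment"])
```

```text
rel [-0.0069  0.0117  0.1362] turn -0.0003
[0.6260011  0.11327496 0.10634657] [-1.49350365  0.33145289 -0.01192278] [-0.08532617  0.00019418 -0.01607648]
```

Descend to the catches; they should be met at TCP z of about 0.081.

Request:
{"name": "drive_tool", "arguments": {"increments": [[[0.0, -0.006, 0.011, 0.0, 0], [0.0, -0.006, 0.011, 0.05, 0], [0.0, -0.006, 0.011, 0.1, 0], [0.0, -0.006, 0.011, 0.14, 0], [0.0, -0.006, 0.011, 0.14, 0]]]}}

```text
time_s: 22.38
tcp_pos: [0.6267, 0.1148, 0.0895]
eef_rot: [-180.0, -0.1, -178.7]
contact_force: [-0.2, -0.1, -0.1]
gripper_width: 0.0524
gripper_force: 50.0
```

Request:
{"name": "drive_tool", "arguments": {"increments": [[[0.0, 0, 0, 0.02, 0], [0.0, 0, 0, 0.035, 0], [0.0, 0, 0, 0.05, 0], [0.0, 0, 0, 0.05, 0]]], "squeeze": 60}}

```text
time_s: 22.88
tcp_pos: [0.627, 0.1149, 0.084]
eef_rot: [-180.0, -0.0, -178.7]
contact_force: [-0.5, 0.2, 0.0]
gripper_width: 0.0524
gripper_force: 60.0
```

Rim is over the neck with no force. Continuing.

Request:
{"name": "drive_tool", "arguments": {"increments": [[[0.0, 0, 0, 0.015, 0], [0.0, 0, 0, 0.03, 0], [0.0, 0, 0, 0.03, 0]]]}}

```text
time_s: 23.25
tcp_pos: [0.627, 0.1149, 0.0804]
eef_rot: [-180.0, -0.0, -178.7]
contact_force: [-0.0, 0.2, 0.7]
gripper_width: 0.0525
gripper_force: 60.0
```

Request:
{"name": "drive_tool", "arguments": {"increments": [[[0.0, 0, 0, 0.01, 0], [0.0, 0, 0, 0.02, 0], [0.0, 0, 0, 0.02, 0]]]}}

```text
time_s: 23.62
tcp_pos: [0.6273, 0.1152, 0.079]
eef_rot: [180.0, 0.0, -178.7]
contact_force: [-1.6, 1.3, 6.2]
gripper_width: 0.0523
gripper_force: 60.0
```

Catches met at about 0.080. Pressing on.

Request:
{"name": "drive_tool", "arguments": {"increments": [[[0.0, 0, 0, 0.01, 0], [0.0, 0, 0, 0.02, 0], [0.0, 0, 0, 0.02, 0]]]}}

```text
time_s: 24.0
tcp_pos: [0.6271, 0.1153, 0.0767]
eef_rot: [180.0, 0.0, -178.7]
contact_force: [-2.2, 0.9, 3.8]
gripper_width: 0.0524
gripper_force: 60.0
```

Request:
{"name": "drive_tool", "arguments": {"increments": [[[0.0, 0, 0, 0.01, 0], [0.0, 0, 0, 0.02, 0], [0.0, 0, 0, 0.02, 0]]]}}

```text
time_s: 24.38
tcp_pos: [0.6267, 0.1147, 0.0725]
eef_rot: [-180.0, -0.1, -178.7]
contact_force: [-0.7, -0.6, -3.9]
gripper_width: 0.0523
gripper_force: 60.0
```

It clicked past the catches. Now down to the seat and press.

Request:
{"name": "drive_tool", "arguments": {"increments": [[[0.0, 0, 0, 0.01, 0], [0.0, 0, 0, 0.02, 0], [0.0, 0, 0, 0.02, 0]]]}}

```text
time_s: 24.75
tcp_pos: [0.6272, 0.1151, 0.0711]
eef_rot: [180.0, 0.0, -178.7]
contact_force: [-0.3, 0.7, -0.9]
gripper_width: 0.052
gripper_force: 60.0
```

Request:
{"name": "drive_tool", "arguments": {"increments": [[[0.0, 0, 0, 0.01, 0], [0.0, 0, 0, 0.02, 0], [0.0, 0, 0, 0.02, 0]]]}}

```text
time_s: 25.12
tcp_pos: [0.6272, 0.1151, 0.069]
eef_rot: [180.0, 0.0, -178.7]
contact_force: [-2.3, 1.8, 3.5]
gripper_width: 0.052
gripper_force: 60.0
```

Request:
{"name": "drive_tool", "arguments": {"increments": [[[0.0, 0, 0, 0.01, 0], [0.0, 0, 0, 0.02, 0], [0.0, 0, 0, 0.02, 0]]]}}

```text
time_s: 25.5
tcp_pos: [0.6275, 0.1151, 0.069]
eef_rot: [180.0, 0.1, -178.6]
contact_force: [-10.1, 1.9, 20.8]
gripper_width: 0.0522
gripper_force: 60.0
```

Request:
{"name": "drive_tool", "arguments": {"increments": [[[0.0, 0, 0, 0.01, 0], [0.0, 0, 0, 0.02, 0], [0.0, 0, 0, 0.02, 0]]]}}

```text
time_s: 25.88
tcp_pos: [0.6277, 0.1152, 0.0689]
eef_rot: [180.0, 0.2, -178.6]
contact_force: [-15.5, 1.2, 37.6]
gripper_width: 0.0524
gripper_force: 60.0
```

Seated at 0.069, as computed. I'll ease the overpress a little, staying well above 10 N, then check.

Request:
{"name": "drive_tool", "arguments": {"increments": [[[0.0, 0.004, 0, -0.01, 0], [0.0, 0.004, 0, -0.01, 0], [0.0, 0.004, 0, -0.01, 0], [0.0, 0.004, 0, -0.01, 0]]]}}

```text
time_s: 26.38
tcp_pos: [0.6275, 0.1152, 0.0689]
eef_rot: [180.0, 0.2, -178.6]
contact_force: [-11.1, 1.0, 27.4]
gripper_width: 0.0519
gripper_force: 60.0
```

Run:
```python
from h import *
im=capture("side");s=r.get_state();print(s["tcp_pos"],s["contact_force"],s["time_s"])
cv2.imwrite("pics/s3.png",cv2.resize(im[130:280,190:430,::-1],None,fx=3.3,fy=3.3,interpolation=cv2.INTER_CUBIC))
```

```text
[0.62747671 0.11513639 0.0689416 ] [-10.86132571   1.24062289  27.01785242] 26.425
```

View pics/s3.png

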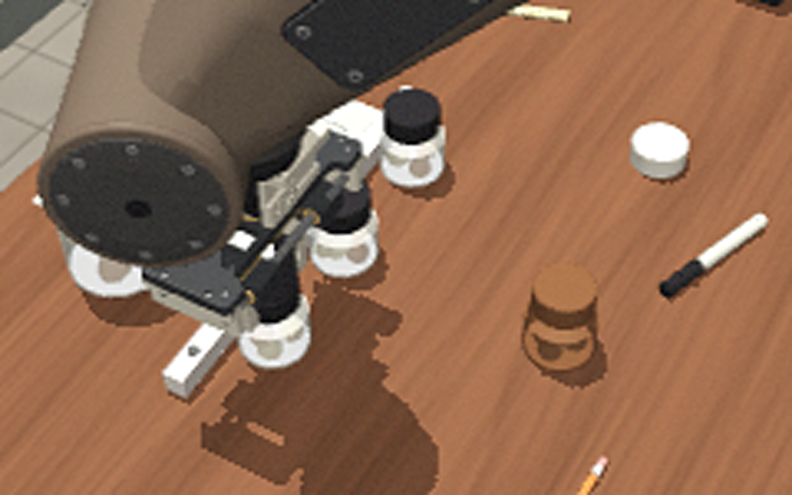

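The open jar, at crop (275,330), now has its cap fully on, and all three jars stand upright along the rail. The decoys haven't moved, and the arm is pressing steadily at about 27 N.

```bash
python3 -c "
from plant import job
print(job.close_job())"
```

```text
the job is handed in; nothing more can be done
None
```

The three jars stand upright in a row against the rail, and the small black cap is clicked fully home on the open jar; I handed the job in at about 26 s with the arm still pressing down at about 27 N.

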